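Tighten a sink strainer's lock nut with a ratchet spanner

TASK

Flip the ratchet spanner's red direction lever over to tighten, then swing its blue handle back and forth to turn the strainer's brass lock nut clockwise until it is fully home, and let go. Feel for the nut coming home and do not overtighten, or the strainer spins in its rubber holder; leave the spanner set to tighten and leave the other things on the worktop where they are.

Things in the scene. Friction and masses are not known exactly. Their poses are not given: they have to be found in the camera images.
- holder: Fixed holder: plywood board 280 x 230 x 20 mm with a grey clamp ring for the strainer. Origin on the nut's axis at worktop height, z up; the spanner's handle is on its -x side. Place and yaw differ each time. Two upright steel posts with rubber sleeves (17 mm thick, tops 92 mm over the worktop), 120 mm from the axis, end the handle's swing on both sides
- spanner (a joint): Swing of the ratchet spanner about the nut's upright axis, rad, clockwise from above positive, 0 = handle along the holder's -x; posts stop it at -0.5 and +0.5. Steel, ring head 118 mm wide, 226 mm from axis to handle end; it cannot be lifted off. 0.3 N m swings it freely; it stays where left. 24 teeth: up to 0.3 rad of a driving swing is idle, then it takes hold; swung back it clicks over
- handle_grip (a point): Middle of the spanner's blue handle sleeve, 180 mm from the nut's axis, 85 mm over the worktop. Sleeve 92 mm long (along the point's x, which points to the nut's axis), 26 mm wide, 24 mm tall (73 to 97 mm over the worktop), free below and on both sides. Can be pinched across its width from above, or pushed from the side; swinging clockwise moves it to the point's +y
- selector (a joint): Turn of the red direction lever and its pawl on the spanner, rad, clockwise from above positive: +0.2 to +0.5 = tighten (drives the nut clockwise), -0.2 to -0.5 = loosen (the start); 0.5 is its stop, less while the pawl rides on a tooth. It tips over centre by itself. 1 to 3 N at the fin move it, up to 6 N with the pawl loaded; pushed on past its stop it swings the spanner
- selector_fin (a point): Middle of the upright thumb fin at the end of the red lever, 40 mm from its pivot, 118 mm over the worktop. Fin 16 mm long (point's x, points to the pivot), 8 mm thick (point's y, the way it swings; towards tighten is +y), from 102 to 130 mm over the worktop. Below it the steel head is 97 mm high, the posts 92 mm. From stop to stop it goes 38 mm
- selector_pivot (a point): Point on the red lever's upright pivot axis, 104 mm over the worktop, 63 mm from the nut's axis on the handle side; its x axis points to the nut's axis, its z up
- nut (a joint): Turn of the brass lock nut relative to the strainer, rad, clockwise from above positive: starts between 0 and 0.4, home against a firm stop at 1.2 (its blue dot then stands by the white line on the strainer's neck). It stays where left. Turning it takes 0.9 to 1.0 N m; with the spanner's rub a steady 7 to 8 N at the middle of the handle sleeve, for moments up to 12 N as it starts to turn
- strainer (a joint): Turn of the steel strainer (120 mm wide) in its rubber-lined holder, rad, clockwise positive, 0 at the start; it holds up to 2.9 N m, then slips. With the nut home this is about 17 N at the middle of the handle sleeve
- nut_axis (a point): Top of the strainer's threaded neck, on the nut's axis, 104 mm over the worktop
- slip_nut: Loose white plastic ring nut, 52 mm wide, 18 mm tall, lying on the holder's board behind the strainer; leave alone
- jar_a: Loose glass jar, 80 mm wide, 110 mm tall; leave alone
- jar_b: Loose glass jar, 72 mm wide, 95 mm tall; leave alone
- jug: Loose turquoise mug, 90 mm wide, 120 mm tall; leave alone
- cleaner: Loose white and blue bottle, 60 mm wide, 170 mm tall; leave alone
- elbow: Loose white plastic pipe elbow, about 110 x 70 mm, 48 mm tall; leave alone
- driver: Loose screwdriver with orange handle, 200 mm long; leave alone

How it is judged:
On the way, in this order (a step that is already met when the one before it is completed fails the run):
1. the direction lever is flipped over to tighten (value of joint selector above 0.15 rad), for 0.1 s.
2. the nut is ratcheted well on its way clockwise (value of joint nut above 0.8 rad and value of joint selector above 0.15 rad), for 0.05 s.
At the end, for the whole second after the job is handed in: The nut is home (over 1.15 rad, the stop is at 1.2), the direction lever still stands on tighten (over 0.15 rad), the strainer has not turned in its holder (within 0.05 rad), the spanner is let go and at rest, and the loose things stand where they stood (within 30 mm) (value of joint nut above 1.15 rad and value of joint selector above 0.15 rad and value of joint strainer between -0.05 and 0.05 rad and velocity of joint spanner between -0.05 and 0.05 rad/s); the robot touches nothing.
It fails at once if overtightened: the strainer spun in its holder by more than 0.05 rad (value of joint strainer above 0.05 rad or value of joint strainer below -0.05 rad).
It fails at once if a loose thing was disturbed by more than 30 mm (distance of any of slip_nut, jar_a, jar_b, jug, cleaner, elbow, driver from where it was at the start of the episode above 0.03 m).
It also fails if it takes over 58 s, if anything falls off the work surface, if the arm or the gripper's body presses on something with over 40 N, if the wrist force passes 120 N, or if a joint passes its speed limit or range.

ROBOT

A 6-joint arm with a two-finger parallel gripper is mounted at the origin on the work surface. World frame = base frame: x ahead of the robot, y to its left, z up, the work surface at z = 0. Lengths are in m, angles in rad, forces in N, time in s.
With the tool pointing down it reaches from about 0.3 to 0.875 m from the base axis. Payload 6.4 kg.
Tool frame: the origin (TCP) lies on the front face of the gripper's body, between the roots of the fingers; the fingertips stand 64 mm ahead of it and the grasp point (between the pads) lies 45 mm ahead of it; z points along the fingers, y is the direction in which the jaws open and shut (so a half turn about z gives the same grasp; the last joint's range is limited). The gripper opens to 88 mm and grips with 3 to 60 N. Pads are 18 mm wide; open, the fingers measure 123 mm over their backs; the gripper's body (75 mm by 187 mm) begins 45 mm behind the grasp point.
Start: joints at [-1.526, 0.181, 1.607, -0, 1.354, -0.206], TCP at [0.143, -0.557, 0.303] pointing down, gripper open.
Joint ranges: [-2.99, 2.99], [-0.89, 2.07], [0.3, 2.58], [-1.14, 4.28], [0, 2.63], [-3.12, 3.12]. Speed limits (rad/s): [2.57, 2.57, 3.01, 3.14, 3.14, 3.14].

INTERFACE

Orientations are given as a 3x3 rotation matrix whose columns are the frame's x, y, z axes.
In Python, from station import bot gives the robot as it stands. The module is installed in compiled form; this text tells all that it offers.
- The arm moves only by the tool drive_tool, never from a script. Its argument "plan" is text: rows parted by semicolons, each of 6 numbers parted by spaces: the shift along the tool's x, y, z in units of 40 mm (1.0 is 40 mm), then the turn, a rotation vector about the tool's x, y, z in units of 5 degrees (1.0 is 5 degrees). A call has 1 to 10 rows; each row is the pose to reach, as a shift and turn from the pose commanded when the call began, along the tool's axes at that moment; what a row does not reach only later rows make up. A row lasts 1/10 s, in which the tool goes at most 50 mm and 8.59 degrees, less where a joint would pass 70% of its speed; a pose out of reach is approached as far as the arm can. A call with a gripper value outside its range is refused whole. "grip" is the closure in counts, from 0 (fully open) to 255 (shut), set as the call begins (left out, the last holds). The fingers move at their own pace and stop on an object; "force" is the grip in N (left out, the last holds). Time passes only in rows, so rows that repeat a pose let the fingers close. It gives the time, the measured TCP pose, the force and the opening at its end, in the units of the state.
- bot.observe(): the state, without advancing time (a new reading comes with each control period).
- bot.read_camera(name): name is "scene" or "top" or "wrist"; returns (picture, depth): 480x640x3 uint8, red, green, blue; 480x640 float32, m along the optical axis (not along the pixel's ray), 0 where there is no reading.
- bot.calibration(name): a dict with "camera_matrix" (3x3 intrinsics, pixels), "position" and "rotation" of the camera in the world; the wrist camera has in their place "hand_eye" (4x4, takes a point from camera to tool coordinates, whose origin is the TCP and whose axes are the flange's). Camera axes: x right, y up, looking along -z (the intrinsics and any distortion apply to the point x, -y, -z); pixel columns grow to the right and rows downward; lengths in m; the calibration is good to about 2 mm. A picture is of the moment at which its call begins: read the wrist's pose just before it. calibration takes no time and is no camera call.
- bot.job_done(): hands the job in, once; it reports no verdict.
The state is a dict: "t": time; "q": joint angles; "qd": joint speeds; "effort": joint torques, N m; "tcp_pos": TCP position; "ee_rot": TCP orientation; "wrist_force": force on the tool from outside, world axes, zero at the start; "moment": the same for the moment, N m; "gripper_width": finger opening in m.
Only numpy, scipy, OpenCV 4.12 (cv2) and the standard library are available. Lean on these libraries where they do the work, as an engineer would, in place of code of your own. Each camera call takes 0.05 s, during which the arm holds its last target.

## Working session

There is one attempt and no reset: what is moved stays moved. The work goes in short steps, Python scripts to look and compute and a tool call to move; the robot and the scene stay as the last step left them, time stands still between calls to the robot, and variables do not carry over. Pictures are saved under pics/ and viewed, and the job is handed in when it is done.

Besides the shell and the picture viewer there is one more tool, called after "Request:" in YAML: its name, and indented under it one key for each argument. drive_tool: Moves the arm, as the interface text tells. Its arguments: {"type":"object","properties":{"plan":{"type":"string"},"grip":{"type":"number"},"force":{"type":"number"}},"required":["plan"]}

```bash
mkdir -p pics; python3 - <<'E'
from station import bot
import cv2,numpy as np
s=bot.observe();print({k:np.round(v,3) for k,v in s.items()})
for n in ["scene","top"]:
    p,d=bot.read_camera(n);cv2.imwrite(f"pics/{n}0.png",p[:,:,::-1]);np.savez(f"{n}0.npz",p=p,d=d)
    print(n,bot.calibration(n))
print(bot.calibration("wrist"))
E
```

```text
{'t': np.float64(0.0), 'q': array([-1.526,  0.181,  1.608, -0.   ,  1.354, -0.206]), 'qd': array([-0.   ,  0.   , -0.   , -0.001,  0.001,  0.   ]), 'effort': array([-2.0000e-03, -4.3388e+01, -3.4185e+01,  7.0000e-02,  3.9000e-02,
       -0.0000e+00]), 'tcp_pos': array([ 0.143, -0.557,  0.302]), 'ee_rot': array([[ 0.969,  0.248, -0.   ],
       [ 0.248, -0.969,  0.002],
       [ 0.   , -0.002, -1.   ]]), 'wrist_force': array([ 0.115, -0.589, -0.104]), 'moment': array([-0.001, -0.064,  0.015]), 'gripper_width': np.float64(0.088)}
scene {'camera_matrix': array([[612.05551118,   0.        , 323.11411278],
       [  0.        , 612.05551118, 245.9318285 ],
       [  0.        ,   0.        ,   1.        ]]), 'position': array([ 1.5345749 , -0.42688304,  0.92684277]), 'rotation': array([[ 0.41593136, -0.56908448,  0.70932641],
       [ 0.90935863,  0.26734372, -0.31873847],
       [-0.00824484,  0.77760542,  0.62869852]])}
top {'camera_matrix': array([[588.22881101,   0.        , 319.29190195],
       [  0.        , 588.22881101, 234.21558547],
       [  0.        ,   0.        ,   1.        ]]), 'position': array([ 0.4410371 , -0.02153662,  1.71438859]), 'rotation': array([[ 0.01925916,  0.99622134, -0.08468838],
       [-0.9998092 ,  0.01891352, -0.00488191],
       [-0.00326171,  0.08476624,  0.99639553]])}
{'camera_matrix': array([[340.92562729,   0.        , 319.78626205],
       [  0.        , 340.92562729, 238.82279558],
       [  0.        ,   0.        ,   1.        ]]), 'hand_eye': array([[ 6.07031742e-04,  9.46459217e-01,  3.22822833e-01,
         8.41532728e-02],
       [ 9.99999734e-01, -7.05360852e-04,  1.87606616e-04,
        -1.30923539e-03],
       [ 4.05268600e-04,  3.22822634e-01, -9.46459393e-01,
        -8.24509238e-02],
       [ 0.00000000e+00,  0.00000000e+00,  0.00000000e+00,
         1.00000000e+00]])}
```

View pics/scene0.png

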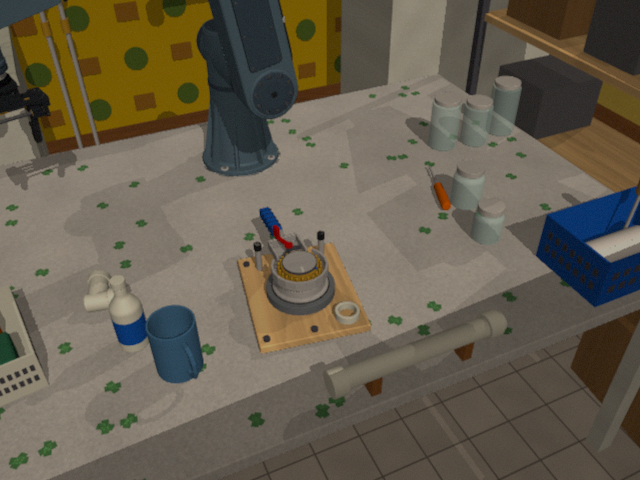

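View pics/top0.png

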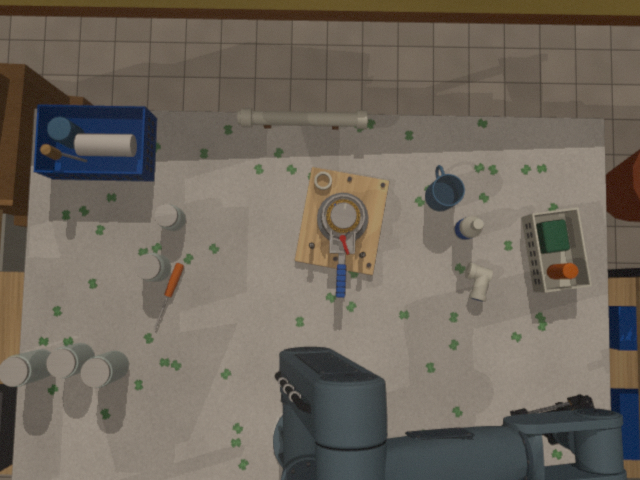

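The pictures show the holder at top-view px (343,225), the blue handle at (341,281), the red lever at (346,244) and the posts at (312,246) and (361,255). Next I measure these.

```bash
cat > h.py <<'E'
import numpy as np,cv2
from station import bot
def pts(n,d,cal=None,pose=None):
    c=bot.calibration(n) if cal is None else cal
    K=c["camera_matrix"];v,u=np.mgrid[0:480,0:640]
    P=np.stack([(u-K[0,2])/K[0,0]*d,-(v-K[1,2])/K[1,1]*d,-d],-1)
    if "hand_eye" in c:
        H=c["hand_eye"];P=P@H[:3,:3].T+H[:3,3];return P@np.array(pose[1]).T+pose[0]
    return P@c["rotation"].T+c["position"]
def masks(p):
    h=cv2.cvtColor(p,cv2.COLOR_RGB2HSV).astype(int);H,S,V=h[...,0],h[...,1],h[...,2]
    return dict(blue=(H>105)&(H<130)&(S>150)&(V>50), red=((H<6)|(H>174))&(S>170)&(V>60), brass=(H>15)&(H<30)&(S>130)&(V>60))
E
python3 - <<'E'
from h import *
for n in ["top","scene"]:
    z=np.load(n+"0.npz");p,d=z["p"],z["d"];P=pts(n,d)
    roi=(P[...,0]>.2)&(P[...,0]<.8)&(P[...,1]>-.3)&(P[...,1]<.15)&(P[...,2]>.06)&(P[...,2]<.14)
    for k,m in masks(p).items():
        q=P[m&roi]
        if len(q): print(n,k,len(q),np.round(q.mean(0),4),np.round(q.min(0),3),np.round(q.max(0),3))
    # board/neck/posts
    m=masks(p)['blue']&roi;q=P[m][:,:2];c=q.mean(0);w,v=np.linalg.eigh(np.cov((q-c).T));print("axis",v[:,1],np.sqrt(w))
    c=cv2.resize((p[130:320,260:430] if n=="top" else p[190:360,220:390]),None,fx=4,fy=4,interpolation=cv2.INTER_CUBIC)
    cv2.imwrite(f"pics/{n}0z.png",c[:600,:,::-1])
E
```

```text
top blue 46 [ 0.4538 -0.0736  0.0973] [ 0.413 -0.081  0.086] [ 0.492 -0.067  0.106]
top red 48 [ 0.5558 -0.0807  0.1088] [ 0.526 -0.09   0.094] [ 0.575 -0.071  0.135]
top brass 258 [ 0.6279 -0.0763  0.0926] [ 0.586 -0.123  0.077] [ 0.677 -0.034  0.108]
axis [-0.9996005   0.02826368] [0.00462965 0.02513735]
scene blue 248 [ 0.4549 -0.0769  0.0958] [ 0.41  -0.087  0.076] [ 0.663 -0.052  0.104]
scene red 141 [ 0.5492 -0.0833  0.1099] [ 0.502 -0.093  0.078] [ 0.581 -0.069  0.134]
scene brass 428 [ 0.6516 -0.085   0.0954] [ 0.588 -0.124  0.078] [ 0.682 -0.031  0.108]
axis [-0.99840759 -0.05641169] [0.00747648 0.0325053 ]
```

```bash
ls pics
```

```text
scene0.png
scene0z.png
top0.png
top0z.png
```

View pics/top0z.png

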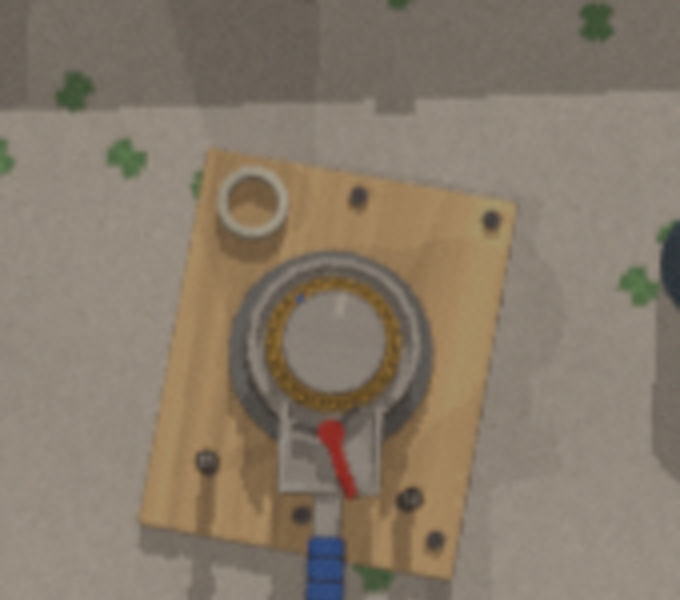

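View pics/scene0z.png

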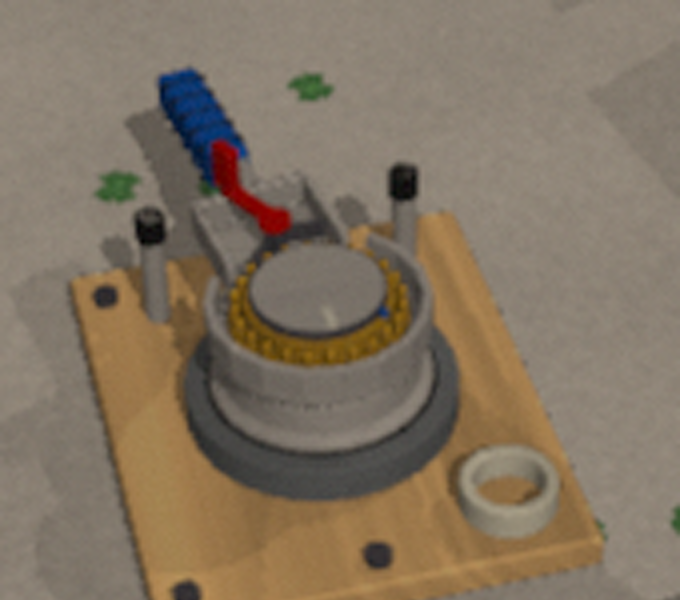

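Handle middle is about (0.453, -0.074), nut axis about (0.63, -0.077), fin about (0.53, -0.088). Heights and distances agree with the given sizes. Now I move over it for a close wrist view.

Request:
drive_tool:
  plan: "11.6 -9.35 0 0 0 3;11.6 -9.35 0 0 0 3;11.6 -9.35 0 0 0 3;11.6 -9.35 0 0 0 3;11.6 -9.35 0 0 0 3;11.6 -9.35 0 0 0 3;11.6 -9.35 0 0 0 3;11.6 -9.35 0 0 0 3;11.6 -9.35 0 0 0 3;11.6 -9.35 0 0 0 3"
  grip: 150

```text
t: 1.1
tcp_pos: [0.4427, -0.1545, 0.3027]
ee_rot: [[1.0, -0.011, 0.0], [-0.011, -1.0, -0.0], [0.0, 0.0, -1.0]]
wrist_force: [0.5, -0.6, 0.5]
gripper_width: 0.0363
```

Request:
drive_tool:
  plan: "0.9 -1.0 0 0 0 0;1.4 -1.9 0 0 0 0;1.4 -1.9 0 0 0 0;1.4 -1.9 0 0 0 0"

```text
t: 1.5
tcp_pos: [0.4987, -0.0801, 0.3022]
ee_rot: [[1.0, -0.008, -0.001], [-0.008, -1.0, 0.0], [-0.001, -0.0, -1.0]]
wrist_force: [-0.4, -0.0, 0.9]
gripper_width: 0.036
```

```bash
cat > look.py <<'E'
import sys
from h import *
s=bot.observe();print(np.round(s["tcp_pos"],4),np.round(s["wrist_force"],2),s["t"],s["gripper_width"])
p,d=bot.read_camera("wrist");nm=sys.argv[1]
np.savez(nm+".npz",p=p,d=d,t=s["tcp_pos"],r=s["ee_rot"])
cv2.imwrite(f"pics/{nm}.png",p[:,:,::-1])
P=pts("wrist",d,pose=(s["tcp_pos"],s["ee_rot"]))
roi=(P[...,0]>.3)&(P[...,0]<.8)&(P[...,2]>.05)&(P[...,2]<.14)
for k,m in masks(p).items():
    m=cv2.erode((m&roi).astype(np.uint8),np.ones((3,3)))>0
    q=P[m]
    if len(q)<10: continue
    print(k,len(q),np.round(q.mean(0),4),np.round(np.percentile(q,1,0),3),np.round(np.percentile(q,99,0),3))
    if k=="blue":
        t=q[(q[:,2]>.09)&(q[:,0]<.52)][:,:2];c=(np.percentile(t,1,0)+np.percentile(t,99,0))/2
        r=cv2.fitLine(t.astype(np.float32),cv2.DIST_L2,0,.01,.01).ravel();print(" handle line",r," rect",cv2.minAreaRect(t.astype(np.float32)))
    if k=="red":
        t=q[q[:,2]>.117];print(" fin",len(t),np.round(t.mean(0),4), np.round(np.percentile(t,2,0),3),np.round(np.percentile(t,98,0),3))
E
python3 look.py w1
```

```text
[ 0.4987 -0.0801  0.3022] [-0.39 -0.    0.88] 1.5 0.03595774365215974
blue 1601 [ 0.4576 -0.0713  0.0972] [ 0.41  -0.082  0.095] [ 0.497 -0.06   0.099]
 handle line [ 0.9998816  -0.01538779  0.45669973 -0.07138153]  rect ((0.45294398069381714, -0.07117044925689697), (0.022508732974529266, 0.08841794729232788), 89.48865509033203)
red 747 [ 0.5541 -0.0784  0.1099] [ 0.526 -0.089  0.103] [ 0.575 -0.066  0.131]
 fin 159 [ 0.5333 -0.0855  0.1291] [ 0.525 -0.089  0.119] [ 0.539 -0.082  0.132]
brass 2533 [ 0.6182 -0.076   0.0937] [ 0.587 -0.119  0.085] [ 0.665 -0.03   0.101]
```

View pics/w1.png

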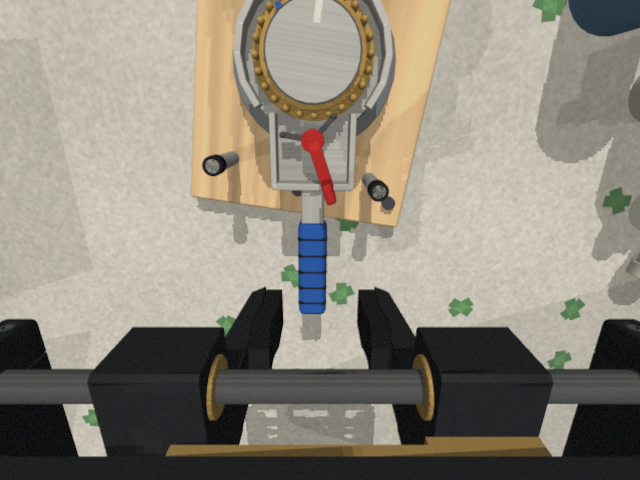

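Handle line, fin (0.532,-0.0855), pivot about (0.57,-0.0735) and axis about (0.633,-0.0745) agree. The wrist view shows the fin at px (330,198), right of the handle line (loosen). I'll lower the half-open fingers around the fin, fingertips at z≈0.108.

Request:
drive_tool:
  plan: "0.83 0.14 0.8 0 0 0;0.83 0.14 1.6 0 0 0;0.83 0.14 2.4 0 0 0;0.83 0.14 3 0 0 0;0.83 0.14 3.25 0 0 0;0.83 0.14 3.25 0 0 0"

```text
t: 2.15
tcp_pos: [0.5307, -0.088, 0.1715]
ee_rot: [[1.0, -0.013, -0.003], [-0.013, -1.0, 0.001], [-0.003, -0.001, -1.0]]
wrist_force: [-0.9, -0.3, 0.1]
gripper_width: 0.0362
```

Request:
drive_tool:
  plan: "0 -0.2 0 0 0 0;0 -0.35 0 0 0 0;0 -0.5 0 0 0 0;0 -0.65 0 0 0 0;0 -0.8 0 0 0 0;0 -0.9 0 0 0 0;0 -0.9 0 0 0 0"

```text
t: 2.85
tcp_pos: [0.5323, -0.0502, 0.1727]
ee_rot: [[1.0, -0.01, -0.0], [-0.01, -1.0, 0.0], [-0.0, -0.0, -1.0]]
wrist_force: [0.1, 0.4, -0.2]
gripper_width: 0.0366
```

```bash
python3 look.py w2
```

```text
[ 0.5323 -0.0502  0.1727] [ 0.06  0.42 -0.2 ] 2.85 0.036563314994307865
blue 1596 [ 0.4627 -0.0687  0.0969] [ 0.429 -0.082  0.093] [ 0.498 -0.058  0.099]
 handle line [ 0.9968834   0.07888885  0.46150142 -0.06884959]  rect ((0.46253079175949097, -0.07040520012378693), (0.02401912771165371, 0.07193044573068619), 89.14363861083984)
red 2894 [ 0.5522 -0.0644  0.1115] [ 0.528 -0.08   0.103] [ 0.577 -0.052  0.131]
 fin 818 [ 0.5358 -0.0563  0.1272] [ 0.527 -0.061  0.118] [ 0.541 -0.052  0.131]
brass 6375 [ 0.6209 -0.0643  0.0946] [ 0.587 -0.119  0.085] [ 0.661 -0.029  0.101]
```

View pics/w2.png

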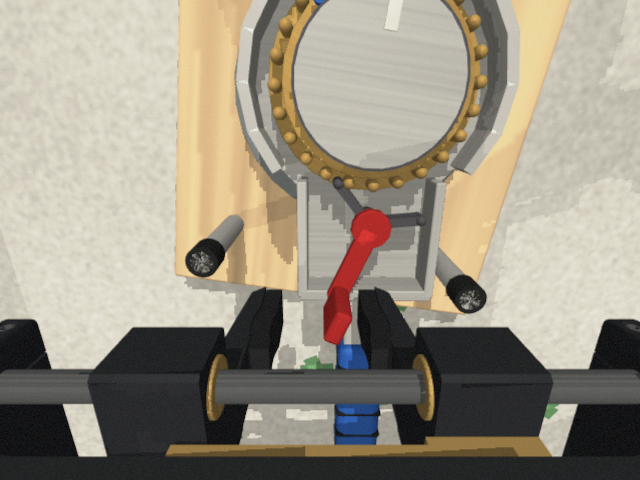

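The lever now leans to px (338,320), on the tighten side. The fin is at y≈-0.056 (about +0.45 rad) with no force on it. Next I rise, move back over the handle, open and descend.

Request:
drive_tool:
  plan: "0 0 -0.8 0 0 0;0 0 -1.5 0 0 0;0 0 -1.5 0 0 0;-1 0.26 -1.5 0 0 0;-1.98 0.52 -1.5 0 0 0;-1.98 0.52 -1.5 0 0 0;-1.98 0.52 -1.5 0 0 0"

```text
t: 3.6
tcp_pos: [0.4525, -0.0712, 0.2324]
ee_rot: [[1.0, -0.012, 0.0], [-0.012, -1.0, 0.0], [0.0, -0.0, -1.0]]
wrist_force: [-0.3, -0.2, -0.2]
gripper_width: 0.0363
```

Request:
drive_tool:
  plan: "0 0 0.5 0 0 0;0 0 1.2 0 0 0;0 0 1.9 0 0 0;0 0 2.4 0 0 0;0 0 2.4 0 0 0;0 0 2.4 0 0 0"
  grip: 80

```text
t: 4.2
tcp_pos: [0.4537, -0.071, 0.1368]
ee_rot: [[1.0, -0.011, -0.0], [-0.011, -1.0, 0.0], [-0.0, -0.0, -1.0]]
wrist_force: [-0.6, -0.2, 0.3]
gripper_width: 0.0606
```

```bash
python3 look.py w3
```

```text
[ 0.4537 -0.071   0.1368] [-0.62 -0.16  0.29] 4.2 0.06057395041736209
blue 7046 [ 0.4667 -0.0712  0.097 ] [ 0.411 -0.083  0.094] [ 0.497 -0.06   0.099]
 handle line [ 0.9998337  -0.01823573  0.4667098  -0.07121578]  rect ((0.4531351327896118, -0.07098741084337234), (0.024267474189400673, 0.0895843356847763), 88.79464721679688)
red 6445 [ 0.5504 -0.0654  0.1116] [ 0.527 -0.081  0.103] [ 0.571 -0.053  0.131]
 fin 1800 [ 0.533  -0.0574  0.1295] [ 0.526 -0.062  0.12 ] [ 0.54  -0.052  0.132]
```

View pics/w3.png

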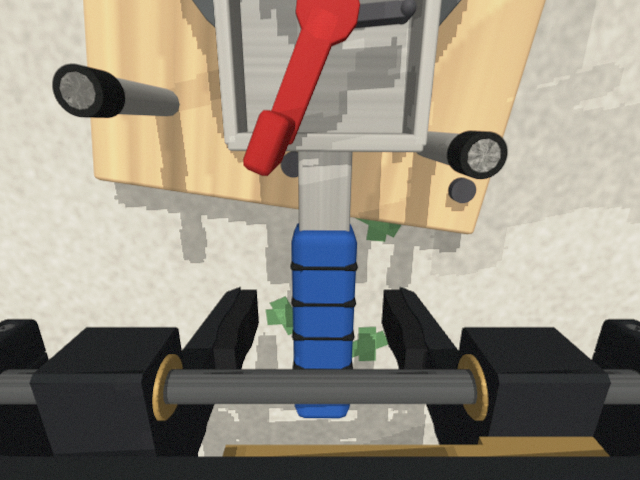

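```bash
python3 - <<'E'
from h import *
z=np.load("w1.npz");P=pts("wrist",z["d"],pose=(z["t"],z["r"]))
A=np.array([.633,-.0743])
for u,v in [(214,165),(377,188)]:
    q=np.median(P[v-3:v+4,u-3:u+4].reshape(-1,3),0);r=q[:2]-A
    print(np.round(q,4),np.hypot(*r),np.arctan2(r[1],-r[0]))
print('handle',np.arctan2(.0033,.18))
E
```

```text
[0.549  0.0099 0.0925] 0.11895793015388019 0.786660445273745
[ 0.5285 -0.1283  0.0925] 0.11758435463270435 -0.477050178233324
handle 0.018331279735114055
```

Request:
drive_tool:
  plan: "0 0 0 0 0 0;0 0 0 0 0 0;0 0 0 0 0 0;0 0 0 0 0 0;0 0 0 0 0 0"
  grip: 210
  force: 12

```text
t: 4.75
tcp_pos: [0.4531, -0.0711, 0.1371]
ee_rot: [[1.0, -0.011, 0.001], [-0.011, -1.0, -0.0], [0.001, 0.0, -1.0]]
wrist_force: [-1.1, -0.5, 2.0]
gripper_width: 0.026
```

Swing scale: the posts put the holder's centre at angle 0.155, so the handle stands at about -0.137. Now the first driving swing, gripped lightly and following the arc.

Request:
drive_tool:
  plan: "0.001 -0.112 0 0 0 0.286;0.006 -0.225 0 0 0 0.573;0.013 -0.337 0 0 0 0.859;0.022 -0.449 0 0 0 1.146;0.035 -0.561 0 0 0 1.432;0.05 -0.672 0 0 0 1.719"

```text
t: 5.35
tcp_pos: [0.4556, -0.0452, 0.1371]
ee_rot: [[0.987, -0.161, 0.001], [-0.161, -0.987, -0.003], [0.001, 0.002, -1.0]]
wrist_force: [-0.5, -6.7, 0.2]
gripper_width: 0.0262
```

Request:
drive_tool:
  plan: "0.001 -0.112 0 0 0 0.286;0.006 -0.225 0 0 0 0.573;0.013 -0.337 0 0 0 0.859;0.022 -0.449 0 0 0 1.146;0.035 -0.561 0 0 0 1.432;0.05 -0.672 0 0 0 1.719"

```text
t: 5.95
tcp_pos: [0.462, -0.0191, 0.1371]
ee_rot: [[0.952, -0.307, 0.001], [-0.307, -0.952, -0.003], [0.002, 0.002, -1.0]]
wrist_force: [0.9, -6.9, -1.2]
gripper_width: 0.0258
```

Request:
drive_tool:
  plan: "0.001 -0.112 0 0 0 0.286;0.006 -0.225 0 0 0 0.573;0.013 -0.337 0 0 0 0.859;0.022 -0.449 0 0 0 1.146;0.035 -0.561 0 0 0 1.432;0.05 -0.672 0 0 0 1.719"

```text
t: 6.55
tcp_pos: [0.4723, 0.0058, 0.1371]
ee_rot: [[0.895, -0.446, 0.001], [-0.446, -0.895, -0.003], [0.003, 0.002, -1.0]]
wrist_force: [0.7, -8.5, -1.2]
gripper_width: 0.0257
```

Request:
drive_tool:
  plan: "0.001 -0.112 0 0 0 0.286;0.006 -0.225 0 0 0 0.573;0.013 -0.337 0 0 0 0.859;0.018 -0.41 0 0 0 1.03"

```text
t: 6.95
tcp_pos: [0.4803, 0.02, 0.1371]
ee_rot: [[0.852, -0.524, 0.002], [-0.524, -0.852, -0.003], [0.003, 0.002, -1.0]]
wrist_force: [1.2, -9.7, -1.2]
gripper_width: 0.0257
```

```bash
python3 - <<'E'
from h import *
s=bot.observe();t=s["tcp_pos"][:2]-np.array([.633,-.0743]);print(np.hypot(*t),np.arctan2(t[1],-t[0])-.155,s["wrist_force"])
for n in ["top","scene"]:
    p,d=bot.read_camera(n)
    c=cv2.resize((p[170:280,280:400] if n=="top" else p[220:320,220:360]),None,fx=5,fy=5,interpolation=cv2.INTER_CUBIC);cv2.imwrite(f"pics/{n}1z.png",c[:,:,::-1])
E
```

```text
0.17946098171711042 0.39849437755616335 [ 1.19610303 -9.72237327 -1.20288884]
```

View pics/scene1z.png

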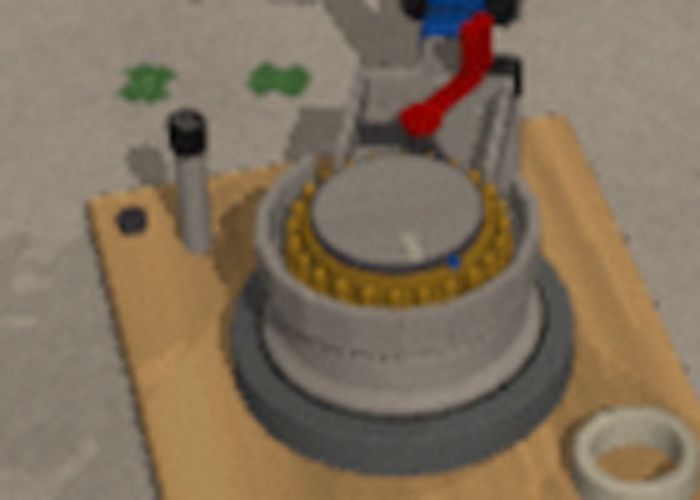

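View pics/top1z.png

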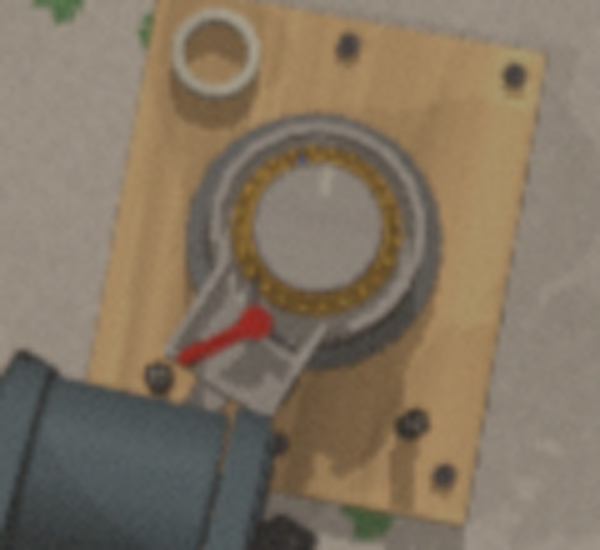

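Scene and top views: the dot is about 0.4 rad short of the white line, and the lever is still on tighten. Swinging back (clicks over).

Request:
drive_tool:
  plan: "0.006 0.225 0 0 0 -0.573;0.022 0.449 0 0 0 -1.146;0.05 0.672 0 0 0 -1.719;0.09 0.894 0 0 0 -2.292;0.14 1.113 0 0 0 -2.865;0.2 1.33 0 0 0 -3.438;0.273 1.543 0 0 0 -4.011;0.355 1.752 0 0 0 -4.584;0.355 1.752 0 0 0 -4.584"

```text
t: 7.95
tcp_pos: [0.4553, -0.0467, 0.1371]
ee_rot: [[0.989, -0.151, 0.001], [-0.151, -0.989, -0.001], [0.001, 0.001, -1.0]]
wrist_force: [0.9, -1.5, 1.5]
gripper_width: 0.0262
```

Request:
drive_tool:
  plan: "0.006 0.225 0 0 0 -0.573;0.022 0.449 0 0 0 -1.146;0.05 0.672 0 0 0 -1.719;0.09 0.894 0 0 0 -2.292;0.14 1.113 0 0 0 -2.865;0.2 1.33 0 0 0 -3.438;0.273 1.543 0 0 0 -4.011;0.355 1.752 0 0 0 -4.584;0.355 1.752 0 0 0 -4.584"

```text
t: 8.85
tcp_pos: [0.4583, -0.1181, 0.137]
ee_rot: [[0.969, 0.246, -0.001], [0.246, -0.969, -0.001], [-0.001, 0.001, -1.0]]
wrist_force: [-5.2, -4.2, 6.2]
gripper_width: 0.0258
```

```bash
cat > st.py <<'E'
from h import *
s=bot.observe();t=s["tcp_pos"][:2]-np.array([.633,-.0743]);r=np.hypot(*t);a=np.arctan2(t[1],-t[0]);tg=np.array([np.sin(a),np.cos(a)])
print("t",s["t"],"R",round(r,4),"q",round(a-.155,4),"yawq",round(np.arctan2(-s["ee_rot"][1][0],s["ee_rot"][0][0])-.155,4),"Ft",np.round(-tg@s["wrist_force"][:2],2),"Mz",np.round(s["moment"],2),"w",s["gripper_width"])
E
python3 st.py
```

```text
t 8.85 R 0.1801 q -0.4004 yawq -0.4037 Ft 2.78 Mz [-0.47  0.6  -0.03] w 0.025820130054448758
```

Request:
drive_tool:
  plan: "0.001 -0.112 0 0 0 0.286;0.006 -0.225 0 0 0 0.573;0.013 -0.337 0 0 0 0.859;0.022 -0.449 0 0 0 1.146;0.035 -0.561 0 0 0 1.432;0.05 -0.672 0 0 0 1.719"

```text
t: 9.45
tcp_pos: [0.4538, -0.0906, 0.1371]
ee_rot: [[0.995, 0.096, -0.0], [0.096, -0.995, -0.001], [-0.0, 0.001, -1.0]]
wrist_force: [-2.2, -3.2, 3.5]
gripper_width: 0.0262
```

```bash
python3 st.py
```

```text
t 9.45 R 0.18 q -0.2456 yawq -0.2516 Ft 2.99 Mz [-0.37  0.26 -0.15] w 0.02620575986999246
```

Request:
drive_tool:
  plan: "0.001 -0.112 0 0 0 0.286;0.006 -0.225 0 0 0 0.573;0.013 -0.337 0 0 0 0.859;0.022 -0.449 0 0 0 1.146"

```text
t: 9.85
tcp_pos: [0.4531, -0.0727, 0.1371]
ee_rot: [[1.0, -0.003, 0.0], [-0.003, -1.0, -0.001], [0.0, 0.001, -1.0]]
wrist_force: [-0.8, -4.4, 1.5]
gripper_width: 0.0259
```

```bash
python3 st.py
```

```text
t 9.85 R 0.1799 q -0.1461 yawq -0.1515 Ft 4.45 Mz [-0.68  0.08 -0.15] w 0.02591557579549972
```

Request:
drive_tool:
  plan: "0 -0.056 0 0 0 0.143;0.001 -0.112 0 0 0 0.286;0.003 -0.169 0 0 0 0.43;0.006 -0.225 0 0 0 0.573"

```text
t: 10.25
tcp_pos: [0.4534, -0.0645, 0.1371]
ee_rot: [[0.999, -0.052, 0.0], [-0.052, -0.999, -0.002], [0.001, 0.002, -1.0]]
wrist_force: [-1.2, -7.6, 0.9]
gripper_width: 0.0259
```

Request:
drive_tool:
  plan: "0 -0.056 0 0 0 0.143;0.001 -0.112 0 0 0 0.286;0.003 -0.169 0 0 0 0.43;0.006 -0.225 0 0 0 0.573"

```text
t: 10.65
tcp_pos: [0.4542, -0.0555, 0.1371]
ee_rot: [[0.995, -0.102, 0.001], [-0.102, -0.995, -0.002], [0.001, 0.002, -1.0]]
wrist_force: [-0.2, -7.2, 0.8]
gripper_width: 0.0258
```

```bash
python3 st.py; python3 look.py w4
```

```text
t 10.65 R 0.1798 q -0.0504 yawq -0.053 Ft 7.21 Mz [-1.    0.15 -0.1 ] w 0.025771988109531085
[ 0.4542 -0.0555  0.1371] [-0.19 -7.23  0.83] 10.65 0.025771988109531085
blue 6947 [ 0.4675 -0.056   0.097 ] [ 0.412 -0.069  0.094] [ 0.498 -0.042  0.099]
 handle line [ 0.9942199  -0.10736299  0.46752504 -0.05600701]  rect ((0.4546019434928894, -0.05459972843527794), (0.024982012808322906, 0.08880926668643951), 82.99930572509766)
red 6552 [ 0.5515 -0.056   0.112 ] [ 0.53  -0.075  0.103] [ 0.571 -0.04   0.131]
 fin 1960 [ 0.5366 -0.0454  0.1292] [ 0.53  -0.051  0.119] [ 0.543 -0.039  0.132]
```

```bash
python3 - <<'E'
from h import *
p,d=bot.read_camera("top")
c=cv2.resize(p[170:280,280:400],None,fx=5,fy=5,interpolation=cv2.INTER_CUBIC);cv2.imwrite("pics/top2z.png",c[:,:,::-1])
E
```

```text
(no output)
```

View pics/top2z.png

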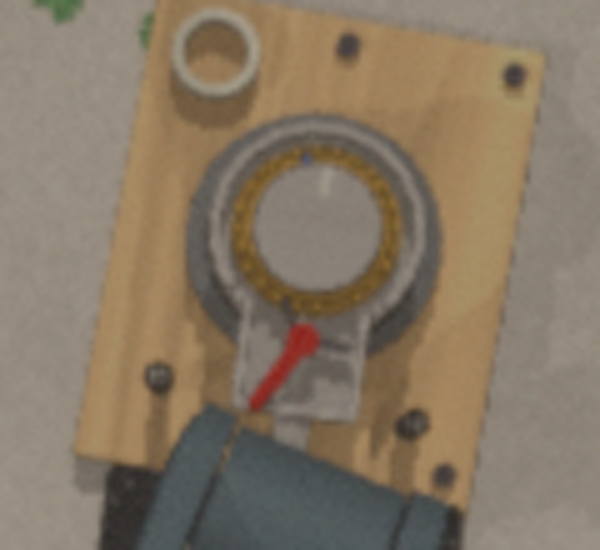

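Engaged and turning at about 7.2 N; the dot is now about 0.33 rad short of the line. Continuing.

Request:
drive_tool:
  plan: "0 -0.056 0 0 0 0.143;0.001 -0.112 0 0 0 0.286;0.003 -0.169 0 0 0 0.43;0.006 -0.225 0 0 0 0.573;0.009 -0.281 0 0 0 0.716;0.013 -0.337 0 0 0 0.859"

```text
t: 11.35
tcp_pos: [0.4561, -0.0422, 0.1371]
ee_rot: [[0.984, -0.176, 0.001], [-0.176, -0.984, -0.002], [0.001, 0.002, -1.0]]
wrist_force: [-0.2, -9.2, 0.9]
gripper_width: 0.0259
```

Request:
drive_tool:
  plan: "0 -0.056 0 0 0 0.143;0.001 -0.112 0 0 0 0.286;0.003 -0.169 0 0 0 0.43;0.006 -0.225 0 0 0 0.573"

```text
t: 11.75
tcp_pos: [0.458, -0.0334, 0.1371]
ee_rot: [[0.974, -0.225, 0.001], [-0.225, -0.974, -0.002], [0.002, 0.002, -1.0]]
wrist_force: [0.0, -8.0, 1.0]
gripper_width: 0.0261
```

Request:
drive_tool:
  plan: "0 -0.056 0 0 0 0.143;0.001 -0.112 0 0 0 0.286;0.003 -0.169 0 0 0 0.43;0.006 -0.225 0 0 0 0.573"

```text
t: 12.15
tcp_pos: [0.4603, -0.0247, 0.1371]
ee_rot: [[0.962, -0.274, 0.001], [-0.274, -0.962, -0.002], [0.002, 0.002, -1.0]]
wrist_force: [0.8, -8.4, 0.2]
gripper_width: 0.0259
```

```bash
python3 st.py; python3 - <<'E'
from h import *
p,d=bot.read_camera("top")
c=cv2.resize(p[170:280,280:400],None,fx=5,fy=5,interpolation=cv2.INTER_CUBIC);cv2.imwrite("pics/top3z.png",c[:,:,::-1])
E
```

```text
t 12.15 R 0.1797 q 0.1245 yawq 0.1221 Ft 7.83 Mz [-1.12 -0.06 -0.08] w 0.025921869471097692
```

View pics/top3z.png

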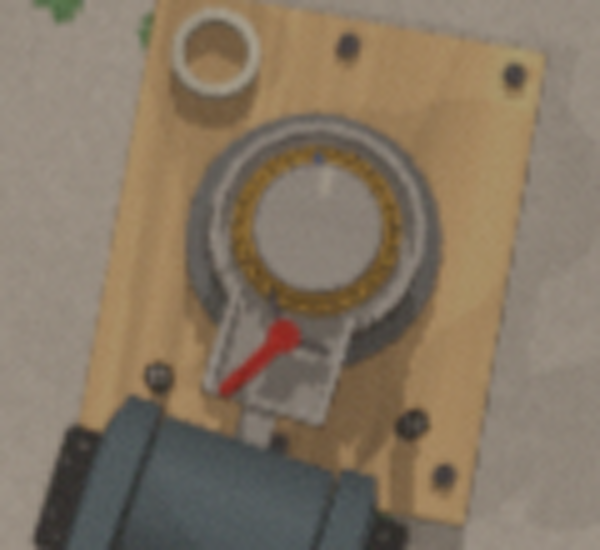

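Dot px (319,158) against line (327,180): about 0.17 rad left. Smaller steps now.

Request:
drive_tool:
  plan: "0 -0.045 0 0 0 0.115;0.001 -0.09 0 0 0 0.23;0.002 -0.135 0 0 0 0.344;0.004 -0.18 0 0 0 0.458;0.006 -0.225 0 0 0 0.573"

```text
t: 12.7
tcp_pos: [0.463, -0.0162, 0.1371]
ee_rot: [[0.947, -0.321, 0.001], [-0.321, -0.947, -0.003], [0.002, 0.002, -1.0]]
wrist_force: [0.5, -9.0, 0.1]
gripper_width: 0.0256
```

Request:
drive_tool:
  plan: "0 -0.045 0 0 0 0.115;0.001 -0.09 0 0 0 0.23;0.002 -0.135 0 0 0 0.344"

```text
t: 13.0
tcp_pos: [0.4649, -0.0111, 0.1371]
ee_rot: [[0.937, -0.35, 0.001], [-0.35, -0.937, -0.003], [0.002, 0.002, -1.0]]
wrist_force: [0.8, -9.0, 0.5]
gripper_width: 0.0262
```

Request:
drive_tool:
  plan: "0 -0.03 0 0 0 0.076;0 -0.06 0 0 0 0.153"

```text
t: 13.2
tcp_pos: [0.4658, -0.0089, 0.1371]
ee_rot: [[0.932, -0.362, 0.001], [-0.362, -0.932, -0.003], [0.002, 0.002, -1.0]]
wrist_force: [0.6, -9.2, -0.3]
gripper_width: 0.0257
```

```bash
python3 st.py
```

```text
t 13.2 R 0.1796 q 0.2177 yawq 0.2152 Ft 8.38 Mz [-1.22 -0.14 -0.08] w 0.025690665980298427
```

Request:
drive_tool:
  plan: "0 -0.03 0 0 0 0.076;0 -0.06 0 0 0 0.153"

```text
t: 13.4
tcp_pos: [0.4666, -0.0067, 0.1371]
ee_rot: [[0.927, -0.374, 0.001], [-0.374, -0.927, -0.003], [0.002, 0.002, -1.0]]
wrist_force: [0.8, -8.1, 0.3]
gripper_width: 0.0259
```

Request:
drive_tool:
  plan: "0 -0.03 0 0 0 0.076;0 -0.06 0 0 0 0.153"

```text
t: 13.6
tcp_pos: [0.4676, -0.0045, 0.1371]
ee_rot: [[0.922, -0.387, 0.002], [-0.387, -0.922, -0.003], [0.002, 0.002, -1.0]]
wrist_force: [-0.0, -9.8, -1.3]
gripper_width: 0.0259
```

Request:
drive_tool:
  plan: "0 -0.03 0 0 0 0.076;0 -0.06 0 0 0 0.153"

```text
t: 13.8
tcp_pos: [0.4685, -0.0023, 0.137]
ee_rot: [[0.917, -0.399, 0.002], [-0.399, -0.917, -0.003], [0.002, 0.002, -1.0]]
wrist_force: [1.6, -8.7, 0.0]
gripper_width: 0.0259
```

```bash
python3 st.py; python3 - <<'E'
from h import *
p,d=bot.read_camera("top")
c=cv2.resize(p[170:280,280:400],None,fx=5,fy=5,interpolation=cv2.INTER_CUBIC);cv2.imwrite("pics/top4z.png",c[:,:,::-1])
E
```

```text
t 13.8 R 0.1796 q 0.2575 yawq 0.2553 Ft 7.34 Mz [-1.26 -0.19 -0.06] w 0.0258880115069139
```

View pics/top4z.png

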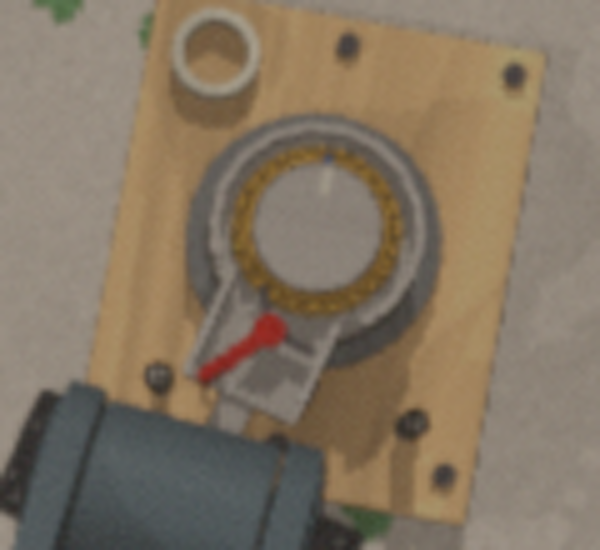

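The dot (328,158) is nearly at the line, so I feel for the stop with single small steps.

Request:
drive_tool:
  plan: "0 -0.025 0 0 0 0.064;0 -0.05 0 0 0 0.127"

```text
t: 14.05
tcp_pos: [0.4693, -0.0005, 0.1371]
ee_rot: [[0.913, -0.409, 0.002], [-0.409, -0.913, -0.003], [0.003, 0.002, -1.0]]
wrist_force: [1.6, -9.8, -0.6]
gripper_width: 0.0259
```

Request:
drive_tool:
  plan: "0 -0.025 0 0 0 0.064;0 -0.05 0 0 0 0.127"

```text
t: 14.25
tcp_pos: [0.4701, 0.0013, 0.1371]
ee_rot: [[0.908, -0.419, 0.002], [-0.419, -0.908, -0.003], [0.003, 0.002, -1.0]]
wrist_force: [1.7, -9.3, -0.1]
gripper_width: 0.0264
```

```bash
python3 st.py
```

```text
t 14.25 R 0.1796 q 0.2796 yawq 0.2774 Ft 7.75 Mz [-1.26 -0.16 -0.05] w 0.026414604931950577
```

Request:
drive_tool:
  plan: "0 -0.025 0 0 0 0.064;0 -0.05 0 0 0 0.127"

```text
t: 14.45
tcp_pos: [0.471, 0.003, 0.1371]
ee_rot: [[0.903, -0.429, 0.002], [-0.429, -0.903, -0.003], [0.003, 0.002, -1.0]]
wrist_force: [1.0, -10.5, -0.1]
gripper_width: 0.0259
```

Request:
drive_tool:
  plan: "0 -0.025 0 0 0 0.064"

```text
t: 14.55
tcp_pos: [0.4714, 0.0038, 0.1371]
ee_rot: [[0.901, -0.434, 0.001], [-0.434, -0.901, -0.003], [0.003, 0.002, -1.0]]
wrist_force: [0.6, -10.8, -0.6]
gripper_width: 0.0256
```

Request:
drive_tool:
  plan: "0 -0.025 0 0 0 0.064"

```text
t: 14.65
tcp_pos: [0.4717, 0.0046, 0.1371]
ee_rot: [[0.899, -0.439, 0.001], [-0.439, -0.899, -0.004], [0.003, 0.003, -1.0]]
wrist_force: [0.2, -12.3, -0.4]
gripper_width: 0.026
```

```bash
python3 st.py;  python3 - <<'E'
from h import *
p,d=bot.read_camera("top")
c=cv2.resize(p[170:280,280:400],None,fx=5,fy=5,interpolation=cv2.INTER_CUBIC);cv2.imwrite("pics/top5z.png",c[:,:,::-1])
E
```

```text
t 14.65 R 0.1795 q 0.3 yawq 0.2994 Ft 10.97 Mz [-1.6  -0.08 -0.04] w 0.026047436647963655
```

View pics/top5z.png

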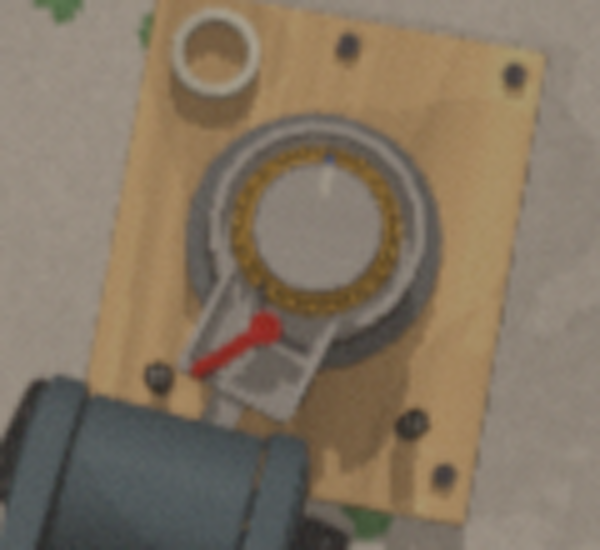

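The force is rising. I hold still for a moment to see whether it persists.

Request:
drive_tool:
  plan: "0 0 0 0 0 0;0 0 0 0 0 0"

```text
t: 14.9
tcp_pos: [0.4718, 0.0046, 0.1371]
ee_rot: [[0.899, -0.439, 0.001], [-0.439, -0.899, -0.003], [0.003, 0.002, -1.0]]
wrist_force: [0.5, -10.6, -0.3]
gripper_width: 0.0264
```

```bash
python3 st.py
```

```text
t 14.9 R 0.1795 q 0.3004 yawq 0.2993 Ft 9.35 Mz [-1.48 -0.23 -0.02] w 0.026396318297969276
```

Request:
drive_tool:
  plan: "0 -0.015 0 0 0 0.04;0 -0.015 0 0 0 0.04"

```text
t: 15.1
tcp_pos: [0.472, 0.0051, 0.1371]
ee_rot: [[0.897, -0.442, 0.001], [-0.442, -0.897, -0.004], [0.003, 0.003, -1.0]]
wrist_force: [0.5, -11.0, -0.5]
gripper_width: 0.026
```

```bash
python3 st.py
```

```text
t 15.1 R 0.1795 q 0.3032 yawq 0.3028 Ft 9.67 Mz [-1.52 -0.1   0.02] w 0.025987164713769276
```

Request:
drive_tool:
  plan: "0 -0.02 0 0 0 0.05;0 -0.02 0 0 0 0.05"

```text
t: 15.3
tcp_pos: [0.4723, 0.0058, 0.1371]
ee_rot: [[0.895, -0.446, 0.001], [-0.446, -0.895, -0.004], [0.003, 0.003, -1.0]]
wrist_force: [0.7, -11.5, -0.9]
gripper_width: 0.0256
```

Request:
drive_tool:
  plan: "0 -0.02 0 0 0 0.05;0 -0.02 0 0 0 0.05"

```text
t: 15.5
tcp_pos: [0.4726, 0.0064, 0.137]
ee_rot: [[0.893, -0.45, 0.001], [-0.45, -0.893, -0.004], [0.003, 0.003, -1.0]]
wrist_force: [-0.4, -12.2, 0.4]
gripper_width: 0.0263
```

```bash
python3 st.py
```

```text
t 15.5 R 0.1795 q 0.3111 yawq 0.3113 Ft 11.07 Mz [-1.67 -0.04  0.08] w 0.026316413426659288
```

Force is now rising in proportion to travel (about 0.16 N per mrad), which is the sign of the stop. Two more small steps.

Request:
drive_tool:
  plan: "0 -0.02 0 0 0 0.05;0 -0.02 0 0 0 0.05"

```text
t: 15.7
tcp_pos: [0.473, 0.007, 0.137]
ee_rot: [[0.891, -0.453, 0.001], [-0.453, -0.891, -0.004], [0.003, 0.003, -1.0]]
wrist_force: [0.4, -12.8, 0.4]
gripper_width: 0.026
```

Request:
drive_tool:
  plan: "0 -0.02 0 0 0 0.05;0 -0.02 0 0 0 0.05"

```text
t: 15.9
tcp_pos: [0.4733, 0.0076, 0.137]
ee_rot: [[0.889, -0.457, 0.001], [-0.457, -0.889, -0.004], [0.003, 0.003, -1.0]]
wrist_force: [-1.0, -13.1, 0.6]
gripper_width: 0.0256
```

```bash
python3 st.py;  python3 - <<'E'
from h import *
p,d=bot.read_camera("top")
c=cv2.resize(p[185:245,310:380],None,fx=8,fy=8,interpolation=cv2.INTER_CUBIC);cv2.imwrite("pics/top6z.png",c[:,:,::-1])
p,d=bot.read_camera("scene")
c=cv2.resize(p[235:305,260:345],None,fx=8,fy=8,interpolation=cv2.INTER_CUBIC);cv2.imwrite("pics/sc6z.png",c[:,:,::-1])
E
```

```text
t 15.9 R 0.1795 q 0.3191 yawq 0.3199 Ft 12.15 Mz [-1.91  0.05  0.05] w 0.025600373696763525
```

View pics/top6z.png

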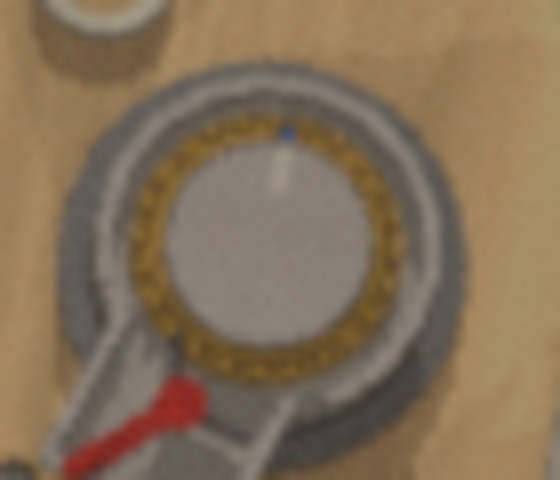

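View pics/sc6z.png

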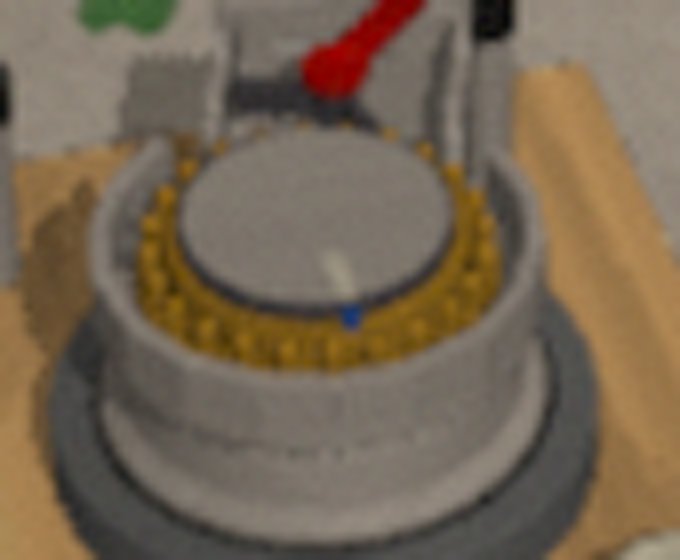

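Dot and line appear aligned in both views. I push slightly beyond the 12 N break-away level (still under 17) to be sure it isn't stiction.

Request:
drive_tool:
  plan: "0 -0.02 0 0 0 0.05;0 -0.02 0 0 0 0.05"

```text
t: 16.2
tcp_pos: [0.4736, 0.0083, 0.137]
ee_rot: [[0.887, -0.461, 0.001], [-0.461, -0.887, -0.004], [0.003, 0.004, -1.0]]
wrist_force: [-0.6, -13.6, -0.9]
gripper_width: 0.0259
```

Request:
drive_tool:
  plan: "0 -0.02 0 0 0 0.05;0 -0.02 0 0 0 0.05"

```text
t: 16.4
tcp_pos: [0.474, 0.0089, 0.137]
ee_rot: [[0.885, -0.465, 0.001], [-0.465, -0.885, -0.005], [0.003, 0.004, -1.0]]
wrist_force: [-0.2, -13.4, 1.0]
gripper_width: 0.0258
```

```bash
python3 st.py; python3 look.py w6 | grep -A1 blue
```

```text
t 16.4 R 0.1795 q 0.3268 yawq 0.3285 Ft 11.95 Mz [-2.07  0.16  0.02] w 0.025812751607745103
blue 6996 [0.4861 0.0031 0.097 ] [ 0.435 -0.019  0.094] [0.516 0.035 0.099]
 handle line [ 0.8837711  -0.46791944  0.48609737  0.00312083]  rect ((0.4741935729980469, 0.00937332957983017), (0.024749308824539185, 0.08869414776563644), 62.377262115478516)
```

The handle really follows the tool, so I want to know whether nut, stop or strainer is giving. I compare the white line and dot with the earlier frames.

```bash
cat > ln.py <<'E'
import sys
from h import *
nm=sys.argv[1]
out={}
for n in ["top","scene"]:
    out[n]=np.mean([bot.read_camera(n)[0].astype(float) for _ in range(4)],0)
np.savez(nm+"_avg.npz",**out)
C={"top":(343.4,215.4),"scene":(300,262)}
for n in ["top","scene"]:
    a=out[n];b=np.load(n+"0.npz")["p"].astype(float)
    # local template match of line patch, start vs now
    box=dict(top=(343,200,6,8),scene=(302,269,6,6))[n]
    for name,im in [("start",b),("now",a)]:
        u,v,w,h=box;g=im[v-h:v+h,u-w:u+w].mean(2);g2=g-np.median(g);m=np.clip(g2-12,0,None);yy,xx=np.mgrid[v-h:v+h,u-w:u+w]
        print(n,name,"bright centroid",(m*xx).sum()/m.sum(),(m*yy).sum()/m.sum(),m.sum())
        bl=im[...,2]-im[...,0];R=dict(top=(343,215,22),scene=(300,265,30))[n]
        u,v,w=R;g=np.clip(bl[v-w:v+w,u-w:u+w]-15,0,None);yy,xx=np.mgrid[v-w:v+w,u-w:u+w]
        print("   blue",(g*xx).sum()/g.sum(),(g*yy).sum()/g.sum(),g.sum())
    
    print(cv2.phaseCorrelate(b[190:212,330:358].mean(2).copy(),a[190:212,330:358].mean(2).copy()) if n=="top" else "")
    ims=[cv2.resize(np.clip(x,0,255).astype(np.uint8)[(slice(190,242) if n=="top" else slice(238,302)),(slice(318,370) if n=="top" else slice(262,342))][:,:,::-1],None,fx=5,fy=5,interpolation=cv2.INTER_CUBIC) for x in (b,a)]
    cv2.imwrite(f"pics/{nm}_{n}.png",np.hstack(ims))
E
python3 ln.py l1
```

```text
top start bright centroid 343.3539042821158 204.87279596977325 529.3333333333334
   blue 335.0 204.0 4.0
top now bright centroid 343.25789583769085 204.67154709614448 597.625
   blue nan nan 0.0
((0.057953620296592234, -0.06430025581002319), 0.8886066640259829)
scene start bright centroid 302.0648854961832 268.9083969465649 87.33333333333331
   blue 306.2157894736842 260.7473684210526 190.0
scene now bright centroid 302.10830745341616 268.84277950310553 107.33333333333348
   blue 303.4722513089005 273.94450261780105 238.75
ln.py:18: RuntimeWarning: invalid value encountered in scalar divide
  print("   blue",(g*xx).sum()/g.sum(),(g*yy).sum()/g.sum(),g.sum())
```

View pics/l1_top.png

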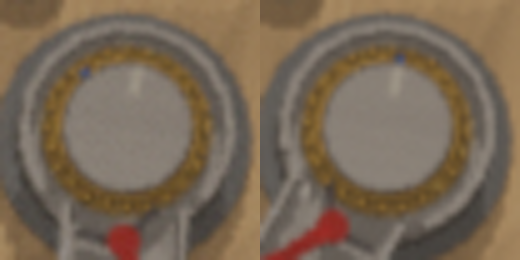

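View pics/l1_scene.png

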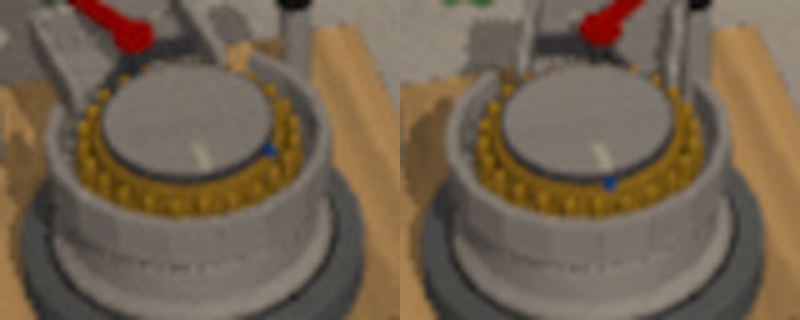

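The white line has not moved (<0.1 px), so the strainer is still in place and the give is elastic. I relax the handle a little and watch the force.

Request:
drive_tool:
  plan: "0 0.03 0 0 0 -0.076;0 0.06 0 0 0 -0.153"

```text
t: 17.05
tcp_pos: [0.4731, 0.0072, 0.137]
ee_rot: [[0.891, -0.453, 0.001], [-0.453, -0.891, -0.003], [0.003, 0.002, -1.0]]
wrist_force: [0.6, -10.5, -1.1]
gripper_width: 0.0257
```

```bash
python3 st.py
```

```text
t 17.05 R 0.1795 q 0.3162 yawq 0.3154 Ft 9.1 Mz [-1.58 -0.16 -0.08] w 0.025712352600840413
```

Request:
drive_tool:
  plan: "0 0.03 0 0 0 -0.076;0 0.06 0 0 0 -0.153;0 0.09 0 0 0 -0.23"

```text
t: 17.35
tcp_pos: [0.4716, 0.0043, 0.1371]
ee_rot: [[0.9, -0.436, 0.002], [-0.436, -0.9, -0.003], [0.003, 0.002, -1.0]]
wrist_force: [1.5, -8.9, -1.3]
gripper_width: 0.0261
```

```bash
python3 st.py
```

```text
t 17.35 R 0.1795 q 0.2984 yawq 0.2957 Ft 7.35 Mz [-1.27 -0.33 -0.13] w 0.02610247120070441
```

The force falls off gradually, so it is elastic against a stop. I unload fully, then release and look from above.

Request:
drive_tool:
  plan: "0.001 0.06 0 0 0 -0.153;0.001 0.12 0 0 0 -0.3;0.003 0.18 0 0 0 -0.458;0.003 0.18 0 0 0 -0.458"

```text
t: 17.75
tcp_pos: [0.4687, -0.0018, 0.1371]
ee_rot: [[0.917, -0.4, 0.003], [-0.4, -0.917, -0.002], [0.003, 0.001, -1.0]]
wrist_force: [2.3, -6.3, -1.2]
gripper_width: 0.0258
```

```bash
python3 st.py
```

```text
t 17.75 R 0.1796 q 0.2606 yawq 0.256 Ft 4.84 Mz [-0.97 -0.49 -0.21] w 0.025765918682809214
```

Request:
drive_tool:
  plan: "0 0 0 0 0 0;0 0 0 0 0 0;0 0 0 0 0 0;0 0 0 0 0 0;0 0 -0.5 0 0 0;0 0 -1.3 0 0 0;0 0 -2.2 0 0 0;0 0 -2.5 0 0 0;0 0 -2.5 0 0 0"
  grip: 80

```text
t: 18.65
tcp_pos: [0.4688, -0.001, 0.2385]
ee_rot: [[0.917, -0.398, 0.004], [-0.398, -0.917, -0.001], [0.004, -0.001, -1.0]]
wrist_force: [0.1, -0.2, -0.1]
gripper_width: 0.0604
```

```bash
python3 st.py; python3 look.py w7
```

```text
t 18.65 R 0.1798 q 0.2648 yawq 0.2549 Ft 0.13 Mz [ 0.04 -0.01 -0.01] w 0.06044593842913565
[ 0.4688 -0.001   0.2385] [ 0.13 -0.19 -0.06] 18.65 0.06044593842913565
blue 3011 [ 0.4707 -0.0027  0.0972] [ 0.428 -0.026  0.095] [0.51  0.022 0.099]
 handle line [ 0.9142665  -0.40511328  0.47070417 -0.00265661]  rect ((0.46806126832962036, -0.0016367994248867035), (0.023252710700035095, 0.0881960317492485), 65.9929428100586)
red 1605 [ 0.5643 -0.0364  0.1101] [ 0.545 -0.056  0.103] [ 0.581 -0.012  0.131]
 fin 357 [ 0.5497 -0.0179  0.1297] [ 0.545 -0.024  0.122] [ 0.555 -0.011  0.132]
brass 2622 [ 0.597  -0.0601  0.0928] [ 0.585 -0.094  0.085] [ 0.62  -0.03   0.101]
```

View pics/w7.png

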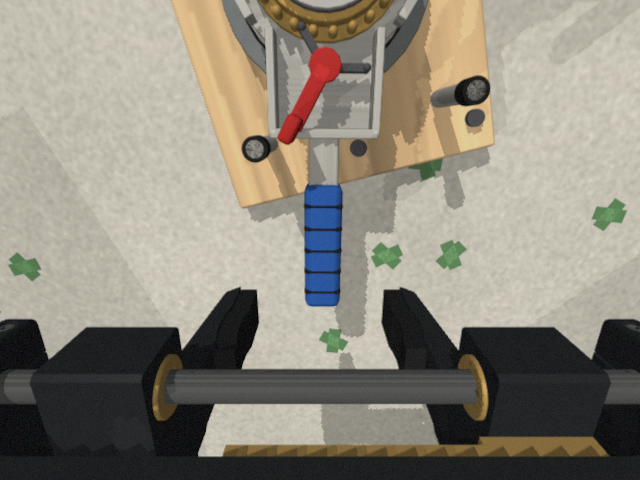

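Lever at px (300,105) is on the tighten side. Moving toward the nut and up for a close view of the dot.

Request:
drive_tool:
  plan: "1 0 -1 0 0 0;2 0 -1.5 0 0 0;2.5 0 -1.5 0 0 0;2.5 0 -1.5 0 0 0;2.5 0 -1.5 0 0 0"

```text
t: 19.2
tcp_pos: [0.5581, -0.0404, 0.2938]
ee_rot: [[0.917, -0.399, -0.005], [-0.399, -0.917, 0.002], [-0.005, 0.001, -1.0]]
wrist_force: [-0.2, 0.8, -0.2]
gripper_width: 0.0604
```

```bash
python3 look.py w8
```

```text
[ 0.5581 -0.0404  0.2938] [-0.24  0.76 -0.2 ] 19.2 0.06041834723258673
blue 1439 [ 0.4729 -0.004   0.0972] [ 0.429 -0.027  0.095] [0.51  0.021 0.099]
 handle line [ 0.91263795 -0.40876886  0.4720788  -0.00365587]  rect ((0.46910518407821655, -0.0022808685898780823), (0.02221279963850975, 0.08718252182006836), 66.72007751464844)
red 734 [ 0.5642 -0.0347  0.1109] [ 0.547 -0.056  0.103] [ 0.582 -0.013  0.131]
 fin 183 [ 0.5527 -0.0186  0.1286] [ 0.546 -0.024  0.119] [ 0.557 -0.012  0.132]
brass 2609 [ 0.6367 -0.0765  0.0938] [ 0.588 -0.118  0.085] [ 0.676 -0.03   0.101]
```

View pics/w8.png

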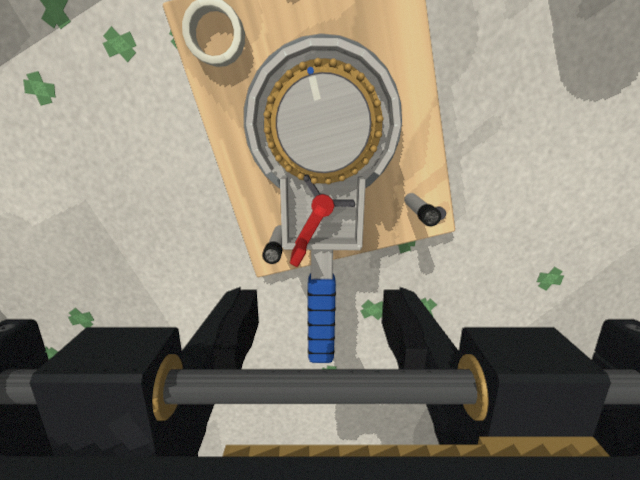

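```bash
cat > ang.py <<'E'
from h import *
import sys
for f in sys.argv[1:]:
    z=np.load(f);p=z["p"];P=pts("wrist",z["d"],pose=(z["t"],z["r"]))
    X,Y,Z=P[...,0],P[...,1],P[...,2];A=np.array([.633,-.0743]);rr=np.hypot(X-A[0],Y-A[1])
    neck=(rr<.045)&(abs(Z-.104)<.006)
    h=cv2.cvtColor(p,cv2.COLOR_RGB2HSV).astype(int)
    nk=neck&(h[...,1]<60); cs,_=cv2.findContours(cv2.morphologyEx(nk.astype(np.uint8),cv2.MORPH_OPEN,np.ones((5,5))),cv2.RETR_EXTERNAL,2)
    c=max(cs,key=cv2.contourArea).reshape(-1,2);q=P[c[:,1],c[:,0]]
    (cx,cy),R=cv2.minEnclosingCircle(q[:,:2].astype(np.float32))
    s=np.linalg.lstsq(np.c_[2*q[:,:2],np.ones(len(q))],(q[:,:2]**2).sum(1),rcond=None)[0];C=s[:2]
    g=p.astype(int).sum(2)/3;er=cv2.erode(nk.astype(np.uint8),np.ones((3,3)))>0
    ln=er&(g>np.median(g[er])+25);L=P[ln].mean(0)
    dot=(h[...,0]>100)&(h[...,0]<130)&(h[...,1]>120)&(rr<.055)&(Z>.08)
    D=P[dot].mean(0)
    an=lambda v:np.arctan2(-(v[1]-C[1]),v[0]-C[0]) # cw positive
    lf=cv2.fitLine(P[ln][:,:2].astype(np.float32),cv2.DIST_L2,0,.01,.01).ravel()
    print(f,"C",C.round(4),"enc",round(cx,4),round(cy,4),round(R,4),"line",L.round(4),ln.sum(),"dot",D.round(4),dot.sum(),"ang line",an(L).round(3),"linefit",np.arctan(-lf[1]/lf[0]).round(3),"dot",an(D).round(3),"nut",1.2-(an(L)-an(D)).round(3))
E
python3 ang.py w1.npz w8.npz
```

```text
w1.npz C [ 0.6313 -0.0751] enc 0.6316 -0.0751 0.0364 line [ 0.6564 -0.0787  0.1053] 146 dot [ 0.6439 -0.0569  0.1642] 46 ang line 0.141 linefit 0.17 dot -0.966 nut 0.09199999999999986
w8.npz C [ 0.6316 -0.0742] enc 0.6314 -0.0742 0.0364 line [ 0.6577 -0.0782  0.1052] 149 dot [ 0.6627 -0.0787  0.159 ] 39 ang line 0.152 linefit 0.152 dot 0.143 nut 1.192
```

```bash
python3 - <<'E'
from h import *
c=bot.calibration("wrist");K=c["camera_matrix"];H=c["hand_eye"]
for f,C,al,u0,v0 in [("w1.npz",(.6313,-.0751),.15,280,4),("w8.npz",(.6316,-.0742),.152,311,71)]:
    z=np.load(f);p=z["p"];R=z["r"];t=z["t"]
    h=cv2.cvtColor(p,cv2.COLOR_RGB2HSV).astype(int)
    m=(h[...,0]>100)&(h[...,0]<130)&(h[...,1]>120);yy,xx=np.nonzero(m);k=(abs(xx-u0)<10)&(abs(yy-v0)<8);u,v=xx[k].mean(),yy[k].mean()
    P=pts("wrist",z["d"],pose=(t,R));print(f,k.sum(),u,v,np.round(P[yy[k],xx[k],2],3)[:12])
    d=R@H[:3,:3]@np.array([(u-K[0,2])/K[0,0],-(v-K[1,2])/K[1,1],-1]);o=R@H[:3,3]+t
    for zz in (.094,.098,.102):
        q=o+d*(zz-o[2])/d[2];a=np.arctan2(-(q[1]-C[1]),q[0]-C[0]);print(zz,q.round(4),np.hypot(q[0]-C[0],q[1]-C[1]).round(4),"dot",a.round(3),"nut",round(1.2-al+a,3))
E
```

```text
w1.npz 36 277.6111111111111 4.361111111111111 [0.102 0.103 0.102 0.105 0.103 0.103 0.105 0.101 0.103 0.102 0.103 0.103]
0.094 [ 0.6636 -0.0496  0.094 ] 0.0411 dot -0.669 nut 0.381
0.098 [ 0.6625 -0.05    0.098 ] 0.04 dot -0.678 nut 0.372
0.102 [ 0.6613 -0.0504  0.102 ] 0.0389 dot -0.688 nut 0.362
w8.npz 31 310.0 70.0 [0.103 0.103 0.102 0.105 0.103 0.104 0.104 0.103 0.102 0.105 0.101 0.102]
0.094 [ 0.6709 -0.0805  0.094 ] 0.0398 dot 0.158 nut 1.206
0.098 [ 0.6704 -0.0804  0.098 ] 0.0393 dot 0.157 nut 1.205
0.102 [ 0.6699 -0.0802  0.102 ] 0.0387 dot 0.157 nut 1.205
```

Nut measured at about 1.205 ± 0.02 rad, white line unchanged, lever on tighten, arm clear. Handing in.

```bash
python3 - <<'E'
from station import bot
s=bot.observe();print(s["wrist_force"],s["t"],s["tcp_pos"]);print(bot.job_done())
E
```

```text
[-0.59588388 -0.27011658  0.22279348] 19.25 [ 0.55783002 -0.04013256  0.29410149]
the job is handed in; nothing more can be done
None
```

I flipped the red lever to tighten and ratcheted the nut home in two clockwise swings. Then I unloaded the handle, let go, moved the arm clear and handed in at about 19 s of the 58 s. No verdict was reported, so what follows rests on my own checks.

- **Nut:** it measured about 1.205 rad in the wrist camera, with the blue dot by the white line. It started at about 0.37 rad.
- **Home feel:** it came home softly. The force at the handle rose from about 7.5 N to about 12 N over about 0.04 rad of swing, then eased gradually as I backed off. I took that as springiness in the stop, because the handle moved with the gripper throughout.
- **Strainer:** the white line showed no turn between start and end, within measuring error of about 0.02 rad.
- **Lever and spanner:** the lever stands on tighten. The handle rests free at about +0.26 rad.
- **Loose things:** I touched none of them, but I did not re-measure their positions at the end.
- **Disagreement:** my first automatic dot reading gave a start of 0.09 rad because of bad depth pixels. Recomputing it from the pixel rays gave the values above.

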